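Take the left-hand nut off the slicer spindle

TASK

Unscrew the black hand nut that holds the slicing disc on the food slicer and set it down gently, upright in the saucer, so that the disc can come off for washing. Its thread is left-hand: turn it clockwise until the line engraved on its wing has passed the line engraved in the disc, then on with care until you feel its end stop, where it is free to lift off. Do not force it: never tighten it, wrench it against a stop or pull at it before it is free, and leave everything else where it is.

Things in the scene. Friction and masses are not known exactly. Their poses are not given: they have to be found in the camera images.
- slicer: Worktop food slicer, fixed: low round white motor base 170 mm across with a steel slicing disc on top (144 mm across, top face 63 mm above the worktop) and an upright spindle in the middle. Origin at the centre of its underside, z up along the spindle axis; its yaw varies.
- disc_line (a point): A point on the straight dark line, 30 mm long, engraved radially in the slicing disc (60 mm from the spindle axis, on the disc's top face; the line points at the axis). It only shows about where the thread ends: the nut's end stop comes 0.2 to 1.4 rad clockwise past this line, differently each time (hidden inside the nut), and the nut lifts off only over the last 0.25 rad before it.
- spindle_foot (a point): The point where the spindle axis meets the disc, 63 mm above the worktop. The steel spindle, 18 mm thick, top 89 mm above the worktop, is hidden in the nut and held by its gearbox. A round washer on a spring (about 24 N when tight, 14 N when loose, stroke 6 mm) pushes the nut up against the thread, so it drags lightly (under 0.3 Nm); the end stop is stiff, and 0.3 to 0.5 Nm there is plenty.
- nut: Black hand nut, 0.08 to 0.17 kg. Round skirt 48 mm across and 30 mm high, on it an upright wing bar 64 mm long, 12 mm thick, from 30 to 56 mm above the nut's underside, to grip across. Origin at the centre of the underside, z up, x along the bar to the wing end with the engraved white line. On the spindle its underside starts about 70 mm above the worktop.
- nut_bar (a point): Centre of the nut's wing bar, on the nut's axis, 42.5 mm above its underside; axes as the nut's.
- nut_line (a point): Outer end of the white line engraved on top of one wing of the nut (32 mm from its axis, 56 mm above its underside); the other wing is plain. LEFT-HAND thread: clockwise from above loosens. The line starts 0.5 to 0.9 rad counter-clockwise of the disc line. Turned clockwise the nut rises about 1.1 mm per rad. Counter-clockwise a hard stop is near.
- saucer: Loose white ceramic saucer, 136 mm across, rim 18 mm high, flat floor about 5 mm thick in the middle; origin at the centre of its underside. Stands left or right of the slicer.
- mug: Bystander: white mug with dark spots, 91 mm high; origin at the centre of its underside.
- spoon: Bystander: steel spoon, 188 mm long; origin at the centre of its underside.
- garlic: Bystander: garlic bulb, 60 mm; origin at the centre of its underside.
- lemon: Bystander: lemon, 78 mm long; origin at the centre of its underside.
- honey_jar: Bystander: honey jar, 71 mm across, 110 mm high; origin at the centre of its underside.
- spice_jar: Bystander: spice jar with red cap, 45 mm across, 106 mm high; origin at the centre of its underside.
- scourer: Bystander: brown scourer, 99 mm long; origin at the centre of its underside.

How it is judged:
On the way:
1. the nut is off the spindle: its underside over 110 mm above the worktop, roughly upright (z of nut in the frame of slicer above 0.11 m and angle between nut's own z axis and vertical below 0.5 rad), for 0.1 s.
At the end, for the whole second after the job is handed in: The nut stands upright (within 0.15 rad) and at rest on the saucer's floor, its axis within 45 mm of the saucer's centre, let go (horizontal distance between nut and saucer below 0.045 m and z of nut in the frame of saucer between 0 and 0.015 m and angle between nut's own z axis and vertical below 0.15 rad and linear speed of nut below 0.02 m/s and angle between saucer's own z axis and vertical below 0.1 rad and contact force between nut and saucer above 0.2 N); the robot touches nothing.
It fails at once if the thread is forced: more than 70 N in all between the nut and the slicer with its spindle and washer (about 45 N when tight and untouched; wrong way, against a stop, or pulled before it is free) (contact force between nut and slicer above 70 N).
It fails at once if the nut is put down hard: more than 60 N on the saucer (contact force between nut and saucer above 60 N).
It fails at once if the saucer is shoved more than 40 mm (distance of saucer from where it was at the start of the episode above 0.04 m).
It fails at once if the robot pushes on the slicer with more than 25 N (contact force between any of the arm, the fingers and slicer above 25 N).
It fails at once if a bystander is moved more than 30 mm (distance of any of mug, spoon, garlic, lemon, honey_jar, spice_jar, scourer from where it was at the start of the episode above 0.03 m).
It also fails if it takes over 67 s, if anything falls off the work surface, if the arm or the gripper's body presses on something with over 40 N, if the wrist force passes 120 N, or if a joint passes its speed limit or range.

ROBOT

A 7-joint arm with a two-finger parallel gripper is mounted at the origin on a cart in front of the work surface, level with it; the furniture and walls round the work are solid. World frame = base frame: x ahead of the robot, y to its left, z up, the work surface at z = 0. Lengths are in m, angles in rad, forces in N, time in s.
With the tool pointing down it reaches from about 0.375 to 0.925 m from the base axis. Payload 3.1 kg.
Tool frame: the origin (TCP) lies between the finger pads; the fingertips stand 19 mm ahead of it and the grasp point (between the pads) is the TCP; z points along the fingers, y is the line along which they close (so a half turn about z gives the same grasp; the last joint's range is limited). The gripper opens to 85 mm and grips with 20 to 120 N. Pads are 22 mm wide; open, the fingers measure 114 mm over their backs; the gripper's body (76 mm by 85 mm) begins 54 mm behind the grasp point. The pads swing forward as they close: fully open they stand 13 mm farther back than shut.
Start: joints at [-1.331, 0.383, 0.044, 1.598, -0.018, 1.161, -0.05], TCP at [0.215, 0.613, 0.25] pointing down, gripper open.
Joint ranges: [-2.61, 2.61], [-0.41, 2.15], [-1.48, 1.57], [0, 2.5], [-1.57, 4.71], [0.05, 1.97], [-2.85, 2.85]. Speed limits (rad/s): [2.79, 2.79, 3.14, 3.14, 3.14, 3.14, 3.14].

INTERFACE

Orientations are given as a unit quaternion [x, y, z, w].
In Python, from bench import move_ptp, movel, move_j, move_gripper, pause, inverse_kinematics, read_camera, camera_params, MotionError, sign_off, look_for, tip_of, read_time_s, read_qpos, read_joint_vel, read_effort, read_eef_pos, read_tcp_rot, read_ft_force, read_ft_torque, read_finger_gap, read_grasp_force gives the robot as it stands. Calls block until the motion is done:
- move_ptp(position, orientation): joint-space move of the TCP to a pose.
- movel(position, orientation=None, speed=0.15): straight line of the TCP; orientation=None keeps the orientation; speed is the mean speed in m/s.
- move_j(angles): joint-space move.
- move_gripper(opening, effort=None): finger opening in m; effort is the grip in N (None keeps the last); returns when the fingers have stopped.
- pause(seconds).
- inverse_kinematics(position, orientation): joint angles nearest the present ones, or None.
- read_camera(name): name is "scene" or "side" or "wrist"; returns the picture (400x640x3 uint8, red, green, blue); there is no depth.
- camera_params(name): a dict with "K" (3x3 intrinsics, pixels), "camera_from_world" (4x4, takes a point from world to camera coordinates). Camera axes: x right, y down, z forward; pixel columns grow to the right and rows downward; lengths in m; the calibration is good to about 2 mm. A picture is of the moment at which its call begins: read the wrist's pose just before it. camera_params takes no time and is no camera call; for the wrist camera it gives the pose at the moment of the call.
A pose or a line that the arm cannot do raises MotionError and nothing moves.
- sign_off(): hands the job in; it is judged then, once.
Trained networks look in the newest picture that a camera, given by its name, has taken for a name from the list of things; names that differ only in an ending like _2 or _b are one class to them, and where a whole thing is asked for, a point or a joint stands for the part that bears it (a point fixed in the world has none). Each returns a list of dicts, best first, with "confidence" (0 to 1); they miss things now and then, are a little off and sometimes report something else, mostly with a low value. They report only what shows in the picture. A call takes as long as a camera call.
- look_for(camera, name): "at" ([column, row] in pixels, amid what is visible of it).
- tip_of(camera, name): "at" ([column, row] in pixels: a listed point, or the origin of a listed thing).
Readings, each from a call of its own:
- read_time_s(): time.
- read_qpos(): joint angles.
- read_joint_vel(): joint speeds.
- read_effort(): joint torques, N m.
- read_eef_pos(): TCP position.
- read_tcp_rot(): TCP orientation.
- read_ft_force(): force on the tool from outside, world axes, zero at the start.
- read_ft_torque(): the same for the moment, N m.
- read_finger_gap(): finger opening in m.
- read_grasp_force(): force on a finger pad.
Only numpy, scipy, OpenCV 4.12 (cv2) and the standard library are available. Lean on these libraries where they do the work, as an engineer would, in place of code of your own. Each camera call takes 0.05 s, during which the arm holds its last target. There are 200 camera calls.

## Working session

There is one attempt and no reset: what is moved stays moved. The work goes in short steps, each a Python script; the robot and the scene stay as the last script left them, time stands still between calls to the robot, and variables do not carry over. Pictures are saved under pics/ and viewed, at most 10 in all, crops included, and the job is handed in when it is done.

```bash
mkdir -p pics; ls
python3 - <<'E'
from bench import *
import cv2,numpy as np
for c in ["scene","side"]:
    im=read_camera(c); cv2.imwrite(f"pics/{c}0.png",im[:,:,::-1])
    p=camera_params(c); print(c,p["K"],p["camera_from_world"])
    for n in ["disc_line","spindle_foot","nut","nut_bar","nut_line","saucer","slicer"]:
        r=tip_of(c,n); print(n,[(np.round(d["at"],1).tolist(),round(d["confidence"],2)) for d in r[:2]])
print(read_time_s(),read_qpos(),read_tcp_rot())
E
```

```text
pics
scene [[434.97966099   0.         319.20606806]
 [  0.         434.97966099 198.92338183]
 [  0.           0.           1.        ]] [[ 0.89245226 -0.45075304  0.01872587 -0.43306691]
 [-0.29571963 -0.61583744 -0.73026991  0.31376837]
 [ 0.34070347  0.64619343 -0.68290204  1.06620122]
 [ 0.          0.          0.          1.        ]]
disc_line [([318.3, 241.5], 0.88)]
spindle_foot [([316.2, 227.7], 0.84), ([315.5, 226.2], 0.48)]
nut [([316.3, 226.1], 0.78)]
nut_bar [([315.7, 213.3], 0.85)]
nut_line [([323.8, 220.0], 0.82)]
saucer [([358.7, 328.1], 0.93)]
slicer [([314.6, 243.0], 0.72)]
side [[403.73117076   0.         322.40933546]
 [  0.         403.73117076 198.3511594 ]
 [  0.           0.           1.        ]] [[-0.9993717  -0.03403102  0.00990447  0.54810887]
 [-0.02544496  0.49434434 -0.86889368  0.02969635]
 [ 0.02467312 -0.86859977 -0.49489966  1.45525163]
 [ 0.          0.          0.          1.        ]]
disc_line [([346.6, 186.7], 0.78), ([313.6, 292.1], 0.62)]
spindle_foot [([332.1, 194.7], 0.69)]
nut [([334.9, 194.8], 0.67)]
nut_bar [([333.9, 182.0], 0.46)]
nut_line [([335.0, 171.6], 0.75)]
saucer [([340.5, 170.8], 0.83)]
slicer [([337.9, 210.8], 0.93)]
0.8 [-1.3307898   0.3828455   0.04390007  1.59784242 -0.01790812  1.16121601
 -0.04994489] [ 1.68101933e-01  9.85769617e-01  4.21212250e-05 -1.13299880e-05]
```

```bash
cat > h.py <<'E'
from bench import *
import cv2,numpy as np
from scipy.spatial.transform import Rotation as R
def onplane(c,uv,z):
    p=camera_params(c);T=np.array(p["camera_from_world"]);K=np.array(p["K"])
    d=T[:3,:3].T@np.linalg.solve(K,[uv[0],uv[1],1]);o=-T[:3,:3].T@T[:3,3]
    return o+d*(z-o[2])/d[2]
def down(a):  # tool down, closing axis y at heading a in world
    y=np.array([np.cos(a),np.sin(a),0]);z=np.array([0,0,-1.])
    return R.from_matrix(np.c_[np.cross(y,z),y,z]).as_quat()
E
python3 - <<'E'
from h import *
a=cv2.imread("pics/scene0.png");b=cv2.imread("pics/side0.png")
cv2.imwrite("pics/both.png",cv2.resize(np.vstack([a,b]),(480,600),interpolation=cv2.INTER_AREA))
for n,z,s,d in [("disc_line",.063,(318.3,241.5),(346.6,186.7)),("spindle",.063,(316.2,227.7),(332.1,194.7)),("bar",.1125,(315.7,213.3),(333.9,182)),("nline",.126,(323.8,220),(335,171.6)),("saucer",0.0,(358.7,328.1),(340.5,170.8)),("slicer",0,(314.6,243),(337.9,210.8))]:
    print(n,onplane("scene",s,z).round(3),onplane("side",d,z).round(3))
E
```

```text
disc_line [0.487 0.011 0.063] [ 0.463 -0.01   0.063]
spindle [0.505 0.06  0.063] [0.514 0.052 0.063]
bar [0.506 0.068 0.113] [0.509 0.052 0.113]
nline [0.509 0.024 0.126] [ 0.506 -0.001  0.126]
saucer [ 0.475 -0.237  0.   ] [ 0.481 -0.27   0.   ]
slicer [0.5  0.06 0.  ] [0.492 0.054 0.   ]
```

View pics/scene0.png

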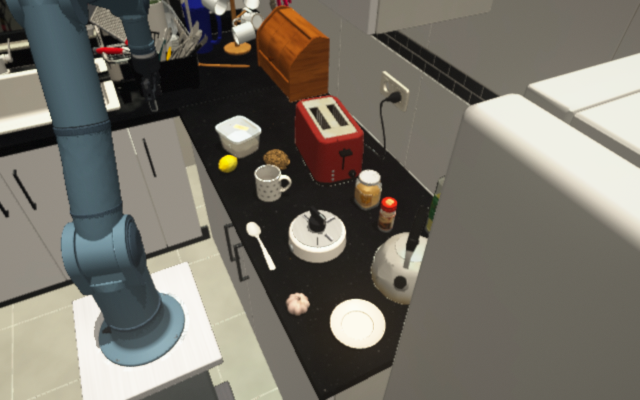

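View pics/side0.png

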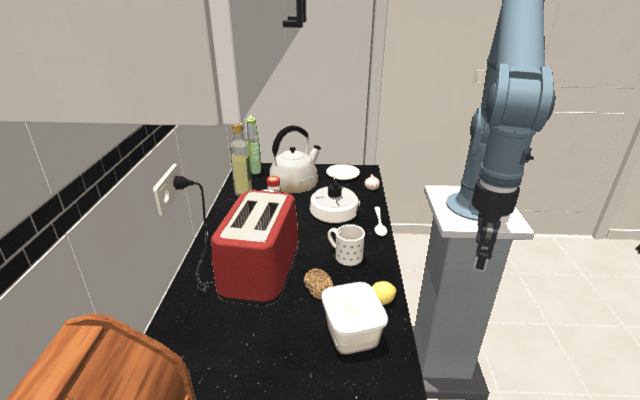

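The scene view shows the slicer at about (317,235), nut wing line pointing to the near right. The saucer is at (358,325), with the garlic at (297,303) beside it. The side view agrees: slicer at (333,203), saucer at (342,172). Next I'll pick a wrist heading that leaves room for the clockwise turn and look from above.

Run:
```python
from h import *
for a0 in (0,np.pi):
  for d in (0,-.8,-1.6,-2.4):
    q=inverse_kinematics([.506,.057,.13],down(a0+d)); print(a0,d,None if q is None else np.round(q,2))
c=[.506-.0,.057,.27]
for a in (0,np.pi):
    q=inverse_kinematics(c,down(a)); print(np.round(q,2))
T=np.array(camera_params("wrist")["camera_from_world"]);print("wristcam",(-T[:3,:3].T@T[:3,3]).round(3),T[2,:3].round(2),read_eef_pos(),camera_params("wrist")["K"])
```

```text
0 0 [-0.74  0.31  0.63  2.06 -0.24  0.84  0.03]
0 -0.8 [-0.8   0.32  0.69  2.06 -0.28  0.85 -0.75]
0 -1.6 [-0.89  0.35  0.81  2.06 -0.34  0.86 -1.49]
0 -2.4 [-1.24  0.76  1.38  2.07 -0.87  1.09 -1.83]
3.141592653589793 0 [ 0.82  0.62 -1.24  1.99  0.69  1.04  2.4 ]
3.141592653589793 -0.8 [-0.55  0.28  0.4   2.05 -0.15  0.84  2.28]
3.141592653589793 -1.6 [-0.64  0.29  0.51  2.05 -0.19  0.84  1.52]
3.141592653589793 -2.4 [-0.7   0.3   0.57  2.06 -0.22  0.84  0.74]
[-0.82  0.1   0.67  1.94 -0.07  1.13 -0.12]
[ 0.89  0.3  -1.23  1.87  0.31  1.19  2.7 ]
wristcam [0.136 0.64  0.376] [ 0.31 -0.11 -0.94] [0.21540708 0.61330088 0.25033119] [[329.97587433   0.         320.8101036 ]
 [  0.         329.97587433 200.09675376]
 [  0.           0.           1.        ]]
```

Run:
```python
from h import *
move_ptp([.506,.057,.25],down(0))
print(read_time_s(),np.round(read_qpos(),2),read_eef_pos())
im=read_camera("wrist"); cv2.imwrite("pics/w1.png",im[:,:,::-1])
for n,z in [("disc_line",.063),("nut_bar",.1125),("nut_line",.126),("spindle_foot",.063),("nut",.07)]:
    for d in tip_of("wrist",n)[:2]: print(n,np.round(d["at"],1),round(d["confidence"],2),onplane("wrist",d["at"],z).round(4))
```

```text
3.0417 [-0.81  0.12  0.66  1.96 -0.09  1.09 -0.11] [0.5060898  0.05882569 0.24996689]
disc_line [293.3 224.6] 0.87 [0.4786 0.0069 0.063 ]
nut_bar [321.9 190.3] 0.76 [0.5076 0.0592 0.1125]
nut_line [328.7 231. ] 0.77 [0.5132 0.028  0.126 ]
spindle_foot [529.6  88.6] 0.48 [0.6939 0.1389 0.063 ]
nut [321.4 176.3] 0.66 [0.5073 0.0591 0.07  ]
```

View pics/w1.png

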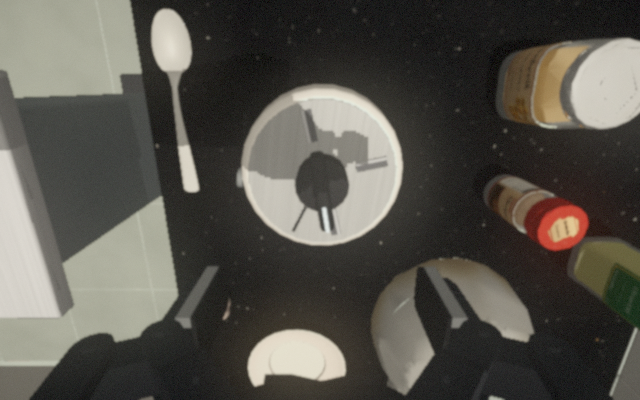

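The wrist view shows the nut at (321,185) with its white line near (327,218), pointing almost towards −y. The disc line runs from about (305,205) to (293,230), clockwise of it. I'll zoom in to refine the wing heading.

Run:
```python
from h import *
im=cv2.imread("pics/w1.png")[140:245,270:375]
cv2.imwrite("pics/w1c.png",cv2.resize(cv2.convertScaleAbs(im,alpha=1.8,beta=20),(588,588),interpolation=cv2.INTER_CUBIC))
K=np.array(camera_params("wrist")["K"])
T=np.array(camera_params("wrist")["camera_from_world"])
def pr(p): v=K@(T[:3,:3]@p+T[:3,3]); return (v[:2]/v[2]-[270,140])*5.6
for h in (-1.29,-1.39,-1.49):
  c=np.array([.5075,.059,.126]);u=np.array([np.cos(h),np.sin(h),0])
  print(h,pr(c+.032*u).round(),pr(c-.032*u).round())
```

```text
-1.29 [350. 505.] [226.  93.]
-1.39 [329. 510.] [249.  88.]
-1.49 [308. 512.] [272.  85.]
```

View pics/w1c.png

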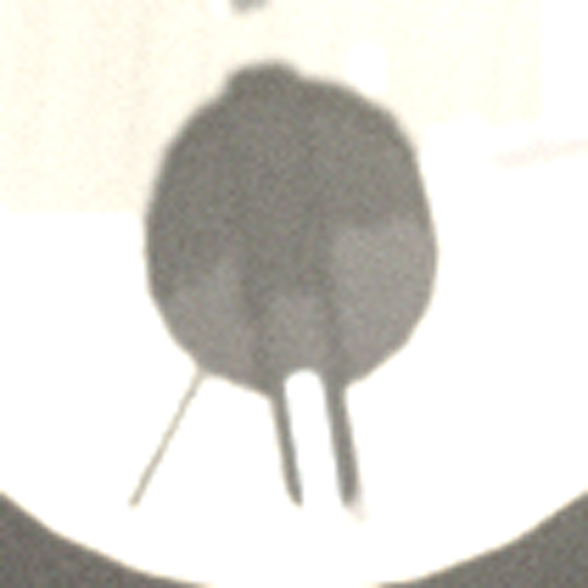

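Run:
```python
from h import *
q=down(-1.42+np.pi/2)
move_gripper(.034,20)
move_ptp([.508,.060,.17],q)
for i in range(2):
    im=read_camera("wrist")
    for n,z in [("nut_bar",.1125),("nut_line",.126),("disc_line",.063)]:
        for d in tip_of("wrist",n)[:1]: print(n,np.round(d["at"],1),round(d["confidence"],2),onplane("wrist",d["at"],z).round(4))
    if i==0: movel([.508,.060,.124],q,.08)
cv2.imwrite("pics/w2.png",im[:,:,::-1])
print(read_time_s(),read_qpos(),read_eef_pos(),read_finger_gap(),read_ft_force(),read_ft_torque())
```

```text
nut_bar [320.1 230.7] 0.64 [0.51   0.0597 0.1125]
nut_line [323.8 289.9] 0.73 [0.5174 0.0271 0.126 ]
disc_line [276.1 261.8] 0.93 [0.4829 0.0053 0.063 ]
nut_bar [314.3 273.7] 0.87 [0.506  0.0584 0.1125]
nut_line [318.4 348.7] 0.82 [0.5127 0.0269 0.126 ]
5.4333 [-0.73042365  0.32392214  0.6100577   2.05562686 -0.24962004  0.83178862
  0.17548098] [0.50856945 0.06010417 0.12457362] 0.03403420266278103 [-0.17232302  0.53251699  0.19973149] [-0.03306264 -0.00145803 -0.0233333 ]
```

View pics/w2.png

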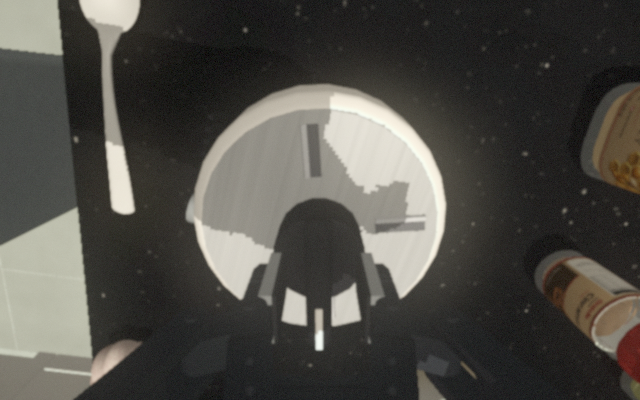

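The fingers straddle the bar: pads near columns 280 and 362, white line at 319, so they are centred and parallel. Closing gently.

Run:
```python
from h import *
for o,e in ((.018,20),(.014,20),(.006,20),(.006,30)):
    move_gripper(o,e); print(o,read_finger_gap(),read_grasp_force(),np.round(read_ft_force(),2),np.round(read_ft_torque(),3))
print(read_time_s(),read_eef_pos(),read_qpos()[6])
```

```text
0.018 0.018176252946646796 0.0 [-0.55 -0.66 -0.32] [ 0.021 -0.019 -0.011]
0.014 0.01415327382278196 0.023252087412402034 [-0.61  0.36  0.35] [ 0.017  0.04  -0.057]
0.006 0.011308533646275909 21.107026040554047 [-2.4  -0.56  3.49] [-0.093  0.712  0.163]
0.006 0.01154401950095543 32.10014462471008 [-3.1  -0.07  5.01] [-0.146  0.828  0.128]
6.3833 [0.50728668 0.05992424 0.12400162] 0.1756180852896802
```

```bash
cat > turn.py <<'E'
from h import *
import sys,json
def turn(n,d,lim,st="st.json"):
    try: s=json.load(open(st))
    except Exception: s=dict(p=[.5076,.0600,.124],a=-1.42+np.pi/2)
    p=np.array(s["p"]);a=s["a"]
    for i in range(n):
        f=np.array(read_ft_force()); p=p+np.clip(6e-5*f,-3e-4,3e-4)*[1,1,.5]
        p[2]+=1.1e-3*d; a-=d
        move_j(inverse_kinematics(p,down(a)))
        tq=read_ft_torque()[2]; r=R.from_quat(read_tcp_rot()).as_matrix()[:,1]
        print(round(a,3),"act",round(float(np.arctan2(r[1],r[0])),3),"tz",round(tq,3),"f",np.round(read_ft_force(),1),"g",round(read_grasp_force(),1),"p",np.round(p,4),"t",round(read_time_s(),2),"q7",round(read_qpos()[6],2))
        json.dump(dict(p=p.tolist(),a=a),open(st,"w"))
        if tq>lim: print("STOP"); break
E
python3 -c "
from turn import *
turn(4,.08,.35)"
```

```text
0.071 act 0.072 tz -0.132 f [-2.3 -0.8  2.7] g 31.7 p [0.5074 0.06   0.1242] t 6.63 q7 0.1
-0.009 act -0.007 tz -0.097 f [-1.7 -0.   2.4] g 31.6 p [0.5073 0.0599 0.1244] t 6.88 q7 0.03
-0.089 act -0.087 tz -0.152 f [-1.4 -0.1  0.4] g 31.5 p [0.5072 0.0599 0.1246] t 7.13 q7 -0.04
-0.169 act -0.167 tz -0.089 f [-1.3 -0.5  0.7] g 31.4 p [0.5071 0.0599 0.1247] t 7.38 q7 -0.11
```

```bash
sed -i 's/if tq>lim/if abs(tq)>lim/; s/"q7",/"e7",round(read_effort()[6],3),"q7",/' turn.py
python3 -c "
from turn import *
turn(4,.08,.32)
read_camera('wrist')
for n,z in [('nut_bar',.113),('nut_line',.1267),('disc_line',.063)]:
    for d in tip_of('wrist',n)[:1]: print(n,np.round(d['at'],1),round(d['confidence'],2),onplane('wrist',d['at'],z).round(4))
"
```

```text
-0.249 act -0.247 tz -0.044 f [-0.6  0.3 -1.8] g 31.1 p [0.507  0.0599 0.1248] t 7.63 e7 0.077 q7 -0.19
-0.329 act -0.327 tz -0.13 f [-0.8 -0.6 -1.5] g 31.1 p [0.507  0.0599 0.1248] t 7.88 e7 0.088 q7 -0.26
-0.409 act -0.407 tz -0.12 f [-0.9  0.4 -2.2] g 31.2 p [0.5069 0.0599 0.1249] t 8.13 e7 0.075 q7 -0.33
-0.489 act -0.487 tz -0.084 f [-0.2  0.2 -0.3] g 31.3 p [0.5069 0.0599 0.1249] t 8.38 e7 0.024 q7 -0.4
nut_bar [320.8 274.5] 0.58 [0.5072 0.0583 0.113 ]
nut_line [323.  349.4] 0.82 [0.4931 0.0297 0.1267]
```

```bash
python3 -c "
from turn import *
move_gripper(.006,24)
print(read_grasp_force(),read_ft_torque(),read_ft_force())
turn(22,.03,.27)
"
```

```text
31.435384154319763 [-0.18699839  0.28055149  0.01250382] [-0.98879522 -0.18575455  0.61777721]
-0.519 act -0.518 tz 0.193 f [-0.4 -1.   0.9] g 31.6 p [0.5068 0.0599 0.1249] t 9.05 e7 -0.255 q7 -0.43
-0.549 act -0.548 tz 0.213 f [-1.2 -1.  -0. ] g 31.5 p [0.5068 0.0599 0.125 ] t 9.3 e7 -0.249 q7 -0.46
-0.579 act -0.578 tz 0.236 f [-1.1 -0.5 -0.1] g 31.4 p [0.5067 0.0598 0.125 ] t 9.55 e7 -0.244 q7 -0.48
-0.609 act -0.608 tz 0.23 f [ 0.1 -1.1 -2.1] g 31.3 p [0.5067 0.0598 0.125 ] t 9.8 e7 -0.252 q7 -0.51
-0.639 act -0.638 tz 0.206 f [-1.  -0.3 -1.5] g 31.4 p [0.5067 0.0597 0.125 ] t 10.05 e7 -0.256 q7 -0.54
-0.669 act -0.669 tz 0.254 f [-0.2 -0.5 -0.3] g 31.4 p [0.5066 0.0597 0.125 ] t 10.3 e7 -0.247 q7 -0.56
-0.699 act -0.699 tz 0.21 f [-1.8 -0.2  0.2] g 31.5 p [0.5066 0.0597 0.125 ] t 10.55 e7 -0.235 q7 -0.59
-0.729 act -0.729 tz 0.284 f [-2.  -0.5  0.1] g 31.5 p [0.5065 0.0596 0.1251] t 10.8 e7 -0.225 q7 -0.61
STOP
```

```bash
sed -i 's/f=np.array(read_ft_force());/f=np.array(read_ft_force()); f=np.sign(f)*np.maximum(abs(f)-1.5,0);/' turn.py; python3 -c "
from turn import *
turn(45,.03,.34)
"
```

```text
-0.759 act -0.759 tz 0.139 f [-1.7 -0.1  0.7] g 31.5 p [0.5064 0.0596 0.1251] t 11.05 e7 -0.188 q7 -0.64
-0.789 act -0.789 tz 0.213 f [-1.  -1.3  2.2] g 31.7 p [0.5064 0.0596 0.1251] t 11.3 e7 -0.212 q7 -0.67
-0.819 act -0.819 tz 0.185 f [-2.4 -0.9  1.8] g 31.7 p [0.5064 0.0596 0.1252] t 11.55 e7 -0.204 q7 -0.69
-0.849 act -0.849 tz 0.215 f [-2.3 -0.3  2.5] g 31.8 p [0.5064 0.0596 0.1252] t 11.8 e7 -0.201 q7 -0.72
-0.879 act -0.878 tz 0.24 f [-1.6 -0.   2.5] g 31.8 p [0.5063 0.0596 0.1253] t 12.05 e7 -0.224 q7 -0.75
-0.909 act -0.909 tz 0.17 f [-2.3 -1.   1.7] g 31.7 p [0.5063 0.0596 0.1254] t 12.3 e7 -0.22 q7 -0.77
-0.939 act -0.938 tz 0.207 f [-1.9 -0.5  1.6] g 31.7 p [0.5063 0.0596 0.1254] t 12.55 e7 -0.239 q7 -0.8
-0.969 act -0.968 tz 0.215 f [-2.1 -0.2  1.4] g 31.6 p [0.5063 0.0596 0.1254] t 12.8 e7 -0.242 q7 -0.82
-0.999 act -0.998 tz 0.166 f [-1.1 -0.5  0.7] g 31.5 p [0.5062 0.0596 0.1255] t 13.05 e7 -0.235 q7 -0.85
-1.029 act -1.029 tz 0.261 f [-1.9 -0.5  0.5] g 31.5 p [0.5062 0.0596 0.1255] t 13.3 e7 -0.231 q7 -0.88
-1.059 act -1.059 tz 0.227 f [-2.4 -1.   0.8] g 31.6 p [0.5
[... 2266 characters left out ...]
.2  0.6 12.3] g 33.1 p [0.5039 0.0593 0.1273] t 19.05 e7 -0.059 q7 -1.46
-1.749 act -1.749 tz 0.064 f [-3.3  0.3 12.6] g 32.9 p [0.5038 0.0593 0.1274] t 19.3 e7 -0.066 q7 -1.49
-1.779 act -1.779 tz 0.045 f [-0.4 -0.1  9.2] g 32.6 p [0.5037 0.0593 0.1276] t 19.55 e7 -0.049 q7 -1.51
-1.809 act -1.809 tz 0.058 f [-0.7 -0.3  8.2] g 32.4 p [0.5037 0.0593 0.1278] t 19.8 e7 -0.071 q7 -1.54
-1.839 act -1.838 tz 0.153 f [-0.5 -0.3  6.2] g 32.3 p [0.5037 0.0593 0.128 ] t 20.05 e7 -0.133 q7 -1.56
-1.869 act -1.868 tz 0.284 f [ 0.1 -0.6  4.4] g 32.3 p [0.5037 0.0593 0.1282] t 20.3 e7 -0.251 q7 -1.59
-1.899 act -1.897 tz 0.36 f [1.  0.3 4.5] g 32.9 p [0.5037 0.0593 0.1283] t 20.55 e7 -0.425 q7 -1.61
STOP
```

```bash
python3 -c "
from turn import *
s=json.load(open('st.json'));p=np.array(s['p']);a=s['a']+.07
move_j(inverse_kinematics(p,down(a)))
print(np.round(read_ft_force(),1),np.round(read_ft_torque(),2),read_eef_pos())
for i in range(10):
    p[2]+=.001; movel(p,down(a),.02)
    f=np.array(read_ft_force());print(np.round(p[2],4),read_eef_pos()[2].round(4),np.round(f,1),round(read_ft_torque()[2],3),round(read_grasp_force(),1),round(read_time_s(),2))
    if f[2]<-8: print('HOLD');break
json.dump(dict(p=p.tolist(),a=a),open('st2.json','w'))
"
```

```text
[1.7 0.5 5.8] [ 0.08 -0.19  0.15] [0.50643555 0.06041599 0.12952793]
0.1293 0.1297 [ 5.7  1.8 -1.5] 0.073 31.3 21.05
0.1303 0.1306 [ 3.8  2.5 -1.1] 0.089 31.4 21.3
0.1313 0.1314 [ 3.6  2.5 -0.5] 0.077 31.3 21.55
0.1323 0.1322 [ 3.4  2.6 -2.3] 0.087 31.3 21.8
0.1333 0.1333 [2.8 5.  0.6] 0.057 31.4 22.05
0.1343 0.1344 [2.6 4.7 1.9] 0.034 31.7 22.3
0.1353 0.1355 [1.1 3.9 3.5] 0.045 31.8 22.55
0.1363 0.1362 [ 1.8  4.4 -0. ] 0.014 31.3 22.8
0.1373 0.1369 [ 3.6  3.4 -2.9] 0.02 31.1 23.05
0.1383 0.1379 [ 4.2  3.7 -2. ] 0.007 31.0 23.3
```

```bash
python3 -c "
from turn import *
s=json.load(open('st2.json'));p=np.array(s['p']);a=s['a']
p[:2]=[.5058,.0606]
for z in (.146,.156,.168):
    p[2]=z; movel(p,down(a),.04); print(z,read_eef_pos().round(4),np.round(read_ft_force(),1),np.round(read_ft_torque(),2))
p[2]=.26; movel(p,down(a),.15); print(np.round(read_ft_force(),1),read_finger_gap(),read_time_s(),np.round(read_qpos(),2))
for h in (a,a+.8,a+1.6,a+np.pi):
    q=inverse_kinematics([.478,-.245,.16],down(h)); print(round(h,2),None if q is None else np.round(q,2))
for c in ('scene','wrist'):
    im=read_camera(c)
    for n in ('saucer','nut'):
        print(c,n,[(np.round(d['at'],0),round(d['confidence'],2),onplane(c,d['at'],0).round(3)) for d in tip_of(c,n)[:2]])
    cv2.imwrite(f'pics/{c}3.png',im[:,:,::-1])
cv2.imwrite('pics/s3.png',np.vstack([cv2.resize(cv2.imread(f'pics/{c}3.png'),(480,300)) for c in ('scene','wrist')]))
"
```

```text
0.146 [0.5045 0.059  0.1455] [ 0.  -1.4 -1.5] [ 0.08 -0.   -0.02]
0.156 [0.506  0.0606 0.1564] [-0.1  0.1 -1.6] [-0.03  0.01  0.07]
0.168 [0.506  0.0607 0.1683] [-0.1  0.2 -0.4] [0.01 0.03 0.05]
[ 0.4 -0.2 -1.6] 0.011053301838511402 25.2667 [-1.35  0.26  1.32  1.96 -0.28  1.13 -1.74]
-1.83 [-0.44  0.44  1.02  1.99 -0.45  0.97 -1.03]
-1.03 [-0.49  0.48  1.09  1.99 -0.51  0.98 -0.18]
-0.23 [-0.37  0.39  0.91  1.98 -0.38  0.95  0.51]
1.31 [ 1.38  0.61 -1.24  1.91  0.66  1.11  1.19]
scene saucer [(array([357., 328.]), 0.71, array([ 0.472, -0.235,  0.   ]))]
scene nut [(array([318., 189.]), 0.6, array([0.617, 0.269, 0.   ]))]
wrist saucer [(array([574., 122.]), 0.7, array([ 0.475, -0.232,  0.   ]))]
wrist nut [(array([321., 237.]), 0.95, array([0.41 , 0.085, 0.   ]))]
```

View pics/s3.png

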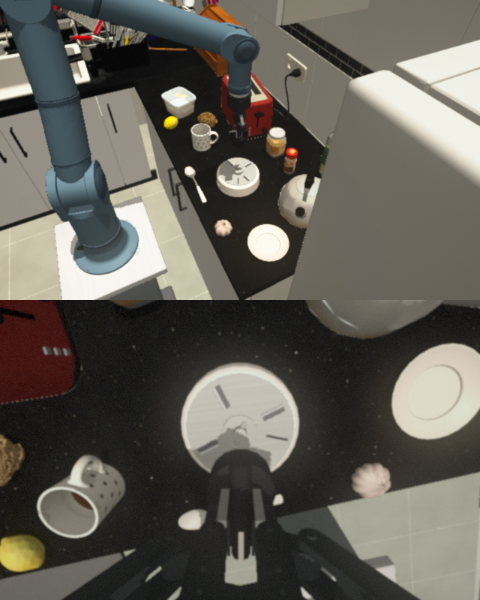

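The nut is off the spindle and hanging upright in the gripper. The saucer is at about (0.474, −0.235), with the kettle beside it on the far side. I'll check how much room there is to the kettle before crossing.

Run:
```python
from h import *
print("kettle body",onplane("scene",(402,270),.08).round(3),onplane("side",(296,170),.08).round(3))
print("body lowest px",onplane("scene",(398,302),0.0).round(3),"left edge",onplane("scene",(371,270),.06).round(3),"handle low/right side", onplane("side",(318,170),.06).round(3),"spout tip",onplane("side",(318,158),.15).round(3))
for h in (.8,.4,0):
  for pt in ([.506,.06,.26],[.474,-.235,.2],[.474,-.235,.062]):
    q=inverse_kinematics(pt,down(h)); print(h,pt,None if q is None else np.round(q,2))
```

```text
kettle body [ 0.628 -0.181  0.08 ] [ 0.652 -0.102  0.08 ]
body lowest px [ 0.606 -0.217  0.   ] left edge [ 0.567 -0.134  0.06 ] handle low/right side [ 0.571 -0.148  0.06 ] spout tip [ 0.568 -0.06   0.15 ]
0.8 [0.506, 0.06, 0.26] [-1.03  0.13  0.9   1.95 -0.11  1.11  0.72]
0.8 [0.474, -0.235, 0.2] [-0.41  0.29  0.92  1.97 -0.28  1.01  1.44]
0.8 [0.474, -0.235, 0.062] [-0.11  0.47  0.58  2.04 -0.38  0.73  1.51]
0.4 [0.506, 0.06, 0.26] [-1.06  0.13  0.94  1.95 -0.12  1.11  0.33]
0.4 [0.474, -0.235, 0.2] [-0.44  0.31  0.96  1.97 -0.3   1.01  1.06]
0.4 [0.474, -0.235, 0.062] [-0.15  0.48  0.63  2.04 -0.42  0.74  1.14]
0 [0.506, 0.06, 0.26] [-1.1   0.14  0.98  1.95 -0.13  1.11 -0.06]
0 [0.474, -0.235, 0.2] [-0.47  0.32  1.    1.97 -0.32  1.02  0.68]
0 [0.474, -0.235, 0.062] [-0.19  0.5   0.68  2.04 -0.46  0.75  0.77]
```

Run:
```python
from h import *
q=down(.8)
move_ptp([.46,-.02,.26],q); print(read_time_s(),read_eef_pos())
movel([.465,-.20,.22],q,.15)
im=read_camera("wrist")
for n,z in (("saucer",0),("nut",.15)):
    print(n,[(np.round(d['at'],0),round(d['confidence'],2),onplane("wrist",d['at'],z).round(3)) for d in tip_of("wrist",n)[:2]])
read_camera("scene")
print([(np.round(d['at'],0),round(d['confidence'],2),onplane("scene",d['at'],0).round(3)) for d in tip_of("scene","saucer")[:2]])
cv2.imwrite("pics/w4.png",im[:,:,::-1])
print(read_time_s(),read_ft_force(),read_finger_gap(),read_qpos().round(2))
```

```text
27.6583 [ 0.46005415 -0.02000085  0.26001564]
saucer [(array([306., 191.]), 0.75, array([ 0.473, -0.229,  0.   ]))]
nut [(array([320., 235.]), 0.95, array([ 0.471, -0.205,  0.15 ]))]
[(array([357., 330.]), 0.85, array([ 0.468, -0.238,  0.   ]))]
29.2917 [-0.6496707  -0.04281759 -1.61037246] 0.011386048758424402 [-0.72  0.29  1.21  2.01 -0.31  1.05  1.43]
```

View pics/w4.png

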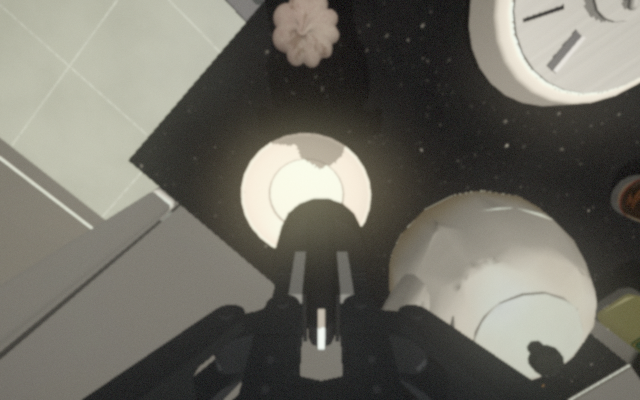

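Wrist view: saucer centred at (306,191), nut held upright above its lower edge, kettle to the right with clearance. I'll check the arm against the fridge in the scene view before going down.

Run:
```python
from h import *
cv2.imwrite("pics/s5.png",read_camera("side")[:,:,::-1])
print("edge",onplane("wrist",(270,280),0).round(3),onplane("wrist",(0,150),0).round(3))
```

```text
edge [ 0.522 -0.34   0.   ] [ 0.217 -0.428  0.   ]
```

View pics/s5.png

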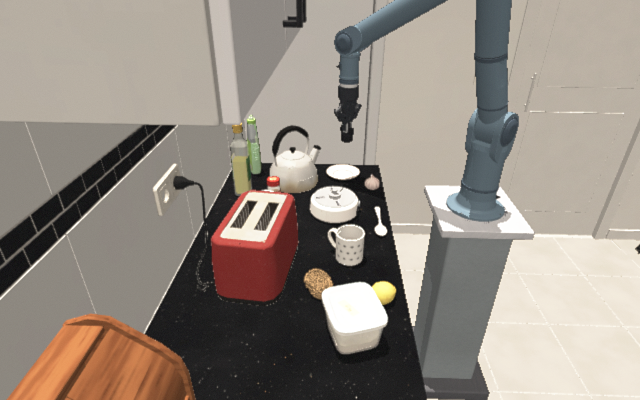

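Run:
```python
from h import *
q=down(.8);xy=[.470,-.230]
movel([*xy,.12],q,.12); movel([*xy,.069],q,.06)
f0=read_ft_force()[2]; print(f0,read_time_s(),read_eef_pos())
z=.069
while z>.045:
    z-=.001; movel([*xy,z],q,.015); f=read_ft_force()
    if f[2]-f0>2.5: break
print(z,f,read_eef_pos(),read_time_s())
read_camera("scene")
for n,zz in (("saucer",0),("nut",.006)):
    print(n,[(np.round(d['at'],0),round(d['confidence'],2),onplane("scene",d['at'],zz).round(3)) for d in tip_of("scene",n)[:2]])
```

```text
-1.2793557992641644 31.3667 [ 0.47028435 -0.23030989  0.06928611]
0.059 [-0.67102776  1.5047652   4.06552926] [ 0.47013788 -0.23017012  0.05949073] 33.8667
saucer [(array([357., 312.]), 0.69, array([ 0.494, -0.195,  0.   ])), (array([358., 327.]), 0.56, array([ 0.473, -0.234,  0.   ]))]
nut [(array([357., 325.]), 0.78, array([ 0.473, -0.231,  0.006]))]
```

Contact came at the expected height, with the nut centred on the saucer. Releasing in small steps.

Run:
```python
from h import *
q=down(.8)
for o in (.014,.020,.040): move_gripper(o,20); print(o,read_ft_force().round(1))
movel([.470,-.230,.10],q,.06); movel([.465,-.20,.22],q,.15); pause(.5)
im=read_camera("wrist"); cv2.imwrite("pics/w6.png",im[:,:,::-1])
for n,z in (("saucer",0),("nut",.005),("nut_bar",.0475)):
    print(n,[(np.round(d['at'],0),round(d['confidence'],2),onplane("wrist",d['at'],z).round(3)) for d in tip_of("wrist",n)[:2]])
print(read_time_s(),read_ft_force())
```

```text
0.014 [ 0.7  0.1 -0.6]
0.02 [-0.4 -0.8  0.3]
0.04 [0.5 0.6 0.5]
saucer []
nut [(array([303., 191.]), 0.58, array([ 0.469, -0.231,  0.005]))]
nut_bar [(array([302., 206.]), 0.94, array([ 0.471, -0.231,  0.047]))]
37.3083 [ 0.01669849 -1.04223862 -0.40593859]
```

View pics/w6.png

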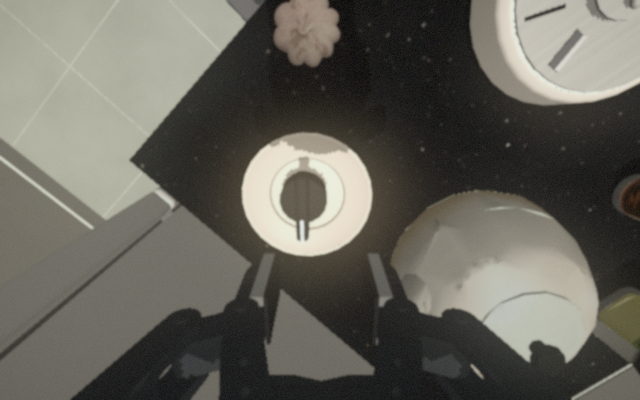

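The nut stands upright at (303,200) in the middle of the saucer at (307,194). The gripper is open and clear of everything.

```bash
python3 -c "
from bench import *
print(sign_off())"
```

```text
the job is handed in; nothing more can be done
None
```

The nut was turned clockwise to its end stop, lifted off the spindle and set down upright in the middle of the saucer; I handed the job in at about 37 s, but sign-off gave no verdict.

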